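# Vent the pressure digester and draw its lid bolt

### The job

Make the pressure digester ready for opening. First vent it: push the orange sprung knob in and turn it clockwise from the red dot to its stop by the green dot, so that it springs back out there. Then lift the red handle of the lid bolt clear of its notch and slide the bolt all the way back towards the console, without disturbing the bottles, vials and other things standing about.

Things in the scene. Friction and masses are not known exactly. Their poses are not given: they have to be found in the camera images.
- reactor: Pressure digester, fixed to the bench; origin under its middle, x away from the robot, y left, z up. Left (x -95 to 120, y 50 to 220 mm): blue-grey console, panel sloping 30 deg, facing up and towards the robot, top edge 173 mm high; orange knob on it. Right (x -120 to 120, y -250 to 30 mm): light grey chamber, steel lid 134 mm above the bench, bolt along y on it, 40 mm high guides.
- vent_grip (a point): Point on the knob's axis in its orange wing. z: along the axis, out of the panel (30 deg from vertical, leaning to the robot); x: along the wing to its white-striped end. Wing 70 mm long, 18 wide (y), top 11 mm above this point; grey flange 76 mm across under it, its face 21 mm below this point. Knob out: point 45 mm off the panel, flange 16 mm off. Turns and sinks with the knob.
- vent_press (a joint): How far the knob is pushed in along its axis, m: 0 = out, 0.013 = fully in. Spring: 4 N at rest, 10.5 N fully in. It turns only when it is in by 0.010 or more; it springs out again by itself only at the two ends of its turn.
- vent_turn (a joint): Turn of the knob, rad, clockwise seen from outside (negative about vent_grip's z). 0 to 0.22 (free play) = stripe near the red dot, sealed. 1.35 = stop, just past the green dot, vented; anywhere above 1.12 it springs out and stays. Friction about 0.06 N m.
- bolt_grip (a point): Middle of the red grip (38 mm long, 18 mm thick) on the handle, 68 mm from the bolt's axis, 21 mm from the handle's end. y: along the bolt, the way it is drawn (left, towards the console); x: from grip to bolt axis; z square to both. At rest the handle lies about level, pointing at the robot, 34 mm above the lid.
- bolt_lift (a joint): Handle angle about the bolt's axis, rad: 0 = level in its notch, grows as its end rises in an arc, most 1.25. Clear of the notch above 0.75. It stays where it is left. The notch's sides are two aluminium blocks 31 to 45 mm from the bolt's axis, rising 12 mm above the axis' height.
- bolt_slide (a joint): How far the bolt is drawn, m, along the reactor's +y: 0 = shut (in the keeper at the chamber's right edge), 0.060 = drawn to its stop. Friction about 2.5 N; it stays where it is left.
- wash_bottle: Bystander: white wash bottle, 68 mm wide, 175 mm tall, with a blue cap and a bent blue spout; stands left of the console. Origin under its middle.
- reagent: Bystander: cream bottle with a red cap, 72 mm wide, 200 mm tall; stands right of the chamber. Origin under its middle.
- vial_a: Bystander: amber vial with a white cap, 40 mm wide, 65 mm tall; stands in front of the digester. Origin under its middle.
- vial_b: Bystander: amber vial with a white cap, 40 mm wide, 65 mm tall; stands in front of the digester. Origin under its middle.
- beaker: Bystander: open glass beaker, 72 mm wide, 90 mm tall; stands in front of the digester. Origin under its middle.
- sample_jar: Bystander: jar with a blue cap, 70 mm wide, 90 mm tall, in front of the digester, at its left. Origin under its middle.

How it is judged:
By the outcome, as a careful person would: the job done as asked, in the order asked, and still so for the second after the job is handed in, with the robot touching nothing.
It also fails if it takes over 50 s, if anything falls off the work surface, if the arm or the gripper's body presses on something with over 40 N, if the wrist force passes 120 N, or if a joint passes its speed limit or range.

### The arm

A 7-joint arm with a two-finger parallel gripper is mounted at the origin on the work surface. World frame = base frame: x ahead of the robot, y to its left, z up, the work surface at z = 0. Lengths are in m, angles in rad, forces in N, time in s.
With the tool pointing down it reaches from about 0.425 to 0.825 m from the base axis. Payload 3.6 kg.
Tool frame: the origin (TCP) lies where the fingers leave the gripper's body, on its centre line; the fingertips stand 73 mm ahead of it and the grasp point (between the pads) lies 54 mm ahead of it; x points along the fingers, y is the direction in which the jaws open and shut, and the axes are right-handed (so a half turn about x gives the same grasp; the last joint's range is limited). The gripper opens to 85 mm and grips with 20 to 120 N. Pads are 22 mm wide; open, the fingers measure 114 mm over their backs; the gripper's body (76 mm by 85 mm) begins 54 mm behind the grasp point. The pads swing forward as they close: fully open they stand 13 mm farther back than shut.
Start: joints at [-1.163, 0.615, -0.013, 1.423, 0.008, 1.103, -0.04], TCP at [0.273, 0.59, 0.304] pointing down, gripper open.
Joint ranges: [-3.12, 3.12], [-0.3, 2.06], [-1.34, 1.32], [0.26, 2.42], [-1.36, 4.5], [0.01, 1.98], [-2.84, 2.84]. Speed limits (rad/s): [2.79, 2.79, 3.14, 3.14, 3.14, 3.14, 3.14].

### API

Orientations are given as a unit quaternion [x, y, z, w].
In Python, from station import arm, snapshot, camera_info, ticket gives the robot as it stands. Calls block until the motion is done:
- arm.movep(position, orientation): joint-space move of the TCP to a pose.
- arm.line_to(position, velocity=0.15, ori=None): straight line of the TCP; ori=None keeps the orientation; velocity is the mean speed in m/s.
- arm.move_j(angles): joint-space move.
- arm.move_gripper(opening, effort=None): opening from 0.0 (shut) to 1.0 (fully open); effort is the grip in N (None keeps the last); returns when the fingers have stopped.
- arm.pause(seconds).
- arm.ik(position, orientation): joint angles nearest the present ones, or None.
- snapshot(name): name is "scene" or "top" or "wrist"; returns the picture (420x560x3 uint8, blue, green, red); there is no depth.
- camera_info(name): a dict with "fx", "fy", "cx", "cy" (pixels), "R" (3x3) and "t" (3): a world point X has camera coordinates R X + t; the wrist camera has in their place "T_tool_cam" (4x4, takes a point from camera to tool coordinates, whose origin is the TCP and whose axes are the tool frame's). Camera axes: x right, y down, z forward; pixel columns grow to the right and rows downward; lengths in m; the calibration is good to about 2 mm. A picture is of the moment at which its call begins: read the wrist's pose just before it. camera_info takes no time and is no camera call.
A pose or a line that the arm cannot do raises arm.MotionError and nothing moves.
- ticket.finish_job(): hands the job in, once; it reports no verdict.
Readings, each from a call of its own:
- arm.read_time(): time.
- arm.read_joint_positions(): joint angles.
- arm.read_dq(): joint speeds.
- arm.read_effort(): joint torques, N m.
- arm.read_tool_pos(): TCP position.
- arm.read_eef_rot(): TCP orientation.
- arm.read_ft_force(): force on the tool from outside, world axes, zero at the start.
- arm.read_wrist_torque(): the same for the moment, N m.
- arm.read_opening(): opening from 0.0 (shut) to 1.0 (fully open).
Only numpy, scipy, OpenCV 4.12 (cv2) and the standard library are available. Lean on these libraries where they do the work, as an engineer would, in place of code of your own. Each camera call takes 0.05 s, during which the arm holds its last target. There are 200 camera calls.

## Working session

There is one attempt and no reset: what is moved stays moved. The work goes in short steps, each a Python script; the robot and the scene stay as the last script left them, time stands still between calls to the robot, and variables do not carry over. Pictures are saved under pics/ and viewed, about 8 in all and at most 12, crops included, and the job is handed in when it is done.

```bash
ls; mkdir -p pics; python3 - <<'E'
from station import arm, snapshot, camera_info
import cv2,numpy as np
for n in ("scene","top"):
    cv2.imwrite(f"pics/{n}0.png",snapshot(n)); c=camera_info(n)
    R=np.array(c["R"]);t=np.array(c["t"]); print(n,c["fx"],c["cx"],c["cy"],-R.T@t,R.round(3).tolist())
print(camera_info("wrist"),arm.read_tool_pos(),arm.read_eef_rot())
E
```

```text
pics
scene 546.2535961705045 274.83563452842014 209.87533504199843 [0.65511984 1.13926317 1.00742248] [[-0.993, 0.116, -0.023], [0.089, 0.603, -0.792], [-0.078, -0.789, -0.609]]
top 482.3368656958052 280.7264324038753 212.15741441650331 [ 0.25256891 -0.00659414  1.53993774] [[0.015, -1.0, -0.019], [-0.98, -0.011, -0.197], [0.197, 0.021, -0.98]]
{'fx': 356.39817687186587, 'fy': 356.39817687186587, 'cx': 287.26609947659074, 'cy': 209.64734740851156, 'T_tool_cam': array([[ 5.80133559e-06, -2.63700402e-01,  9.64604633e-01,
        -6.89566042e-02],
       [ 9.99997767e-01,  2.04010568e-03,  5.51703098e-04,
        -1.63865267e-04],
       [-2.11337972e-03,  9.64602476e-01,  2.63699825e-01,
        -6.73460618e-02],
       [ 0.00000000e+00,  0.00000000e+00,  0.00000000e+00,
         1.00000000e+00]])} [0.27296874 0.5893152  0.30282329] [ 0.1513057   0.6907235  -0.1529639   0.69036923]
```

View pics/top0.png

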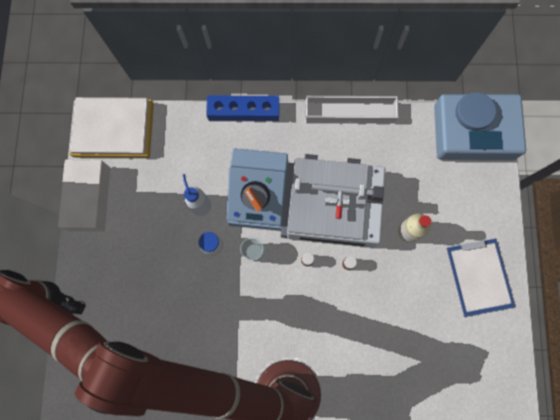

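View pics/scene0.png

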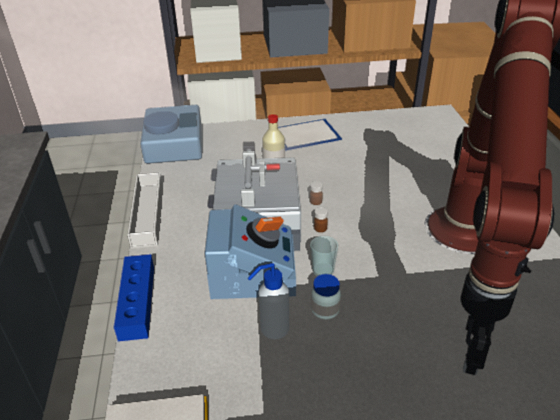

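```bash
cat > h.py <<'E'
from station import arm, snapshot, camera_info, ticket
import cv2,numpy as np
from scipy.spatial.transform import Rotation as Ro
def cam(n,pose=None):
    c=camera_info(n)
    if n=="wrist":
        p,q=pose; T=np.eye(4);T[:3,:3]=Ro.from_quat(q).as_matrix();T[:3,3]=p
        M=T@c["T_tool_cam"]; return c,M[:3,:3],M[:3,3]
    R=np.array(c["R"]);return c,R.T,-R.T@np.array(c["t"])
def ray(k,u,v):
    c,R,o=k; d=R@[(u-c["cx"])/c["fx"],(v-c["cy"])/c["fy"],1]; return o,d/np.linalg.norm(d)
def plane(k,u,v,z):
    o,d=ray(k,u,v); return o+d*(z-o[2])/d[2]
def tri(rs):
    A=sum(np.eye(3)-np.outer(d,d) for o,d in rs); b=sum((np.eye(3)-np.outer(d,d))@o for o,d in rs)
    return np.linalg.solve(A,b)
def proj(k,X):
    c,R,o=k; x=R.T@(np.array(X)-o); return np.array([c["fx"]*x[0]/x[2]+c["cx"],c["fy"]*x[1]/x[2]+c["cy"]])
def blobs(im,lo,hi,amin=8):
    h=cv2.cvtColor(im,cv2.COLOR_BGR2HSV); m=cv2.inRange(h,lo,hi)
    n,l,s,c=cv2.connectedComponentsWithStats(m); 
    return [(s[i,4],c[i].round(1).tolist(),s[i,:4].tolist()) for i in range(1,n) if s[i,4]>=amin]
def wshot(f):
    pose=(arm.read_tool_pos(),arm.read_eef_rot()); im=snapshot("wrist"); cv2.imwrite(f"pics/{f}.png",im)
    np.save(f"pics/{f}.npy",np.r_[pose[0],pose[1]]); return im,cam("wrist",pose)
E
python3 - <<'E'
from h import *
a=cv2.imread("pics/top0.png");b=cv2.imread("pics/scene0.png")
for n,im in(("top",a),("scene",b)):
    print(n,"orange",[x for x in blobs(im,(5,150,120),(16,255,255)) if x[0]>20][:8])
    print("red",[x for x in blobs(im,(0,150,120),(4,255,255))+blobs(im,(174,150,120),(180,255,255))][:8])
    print("green",blobs(im,(50,110,60),(80,255,255),3)[:8])
x=cv2.resize(a[140:280,170:450],None,fx=2.85,fy=2.85,interpolation=cv2.INTER_CUBIC);cv2.imwrite("pics/topc.png",x)
k=cam("top")
print("knob~",plane(k,254,198,.16),"grip",plane(k,339,211,.168))
E
```

```text
top orange [(np.int32(72), [254.8, 201.8], [247, 188, 14, 22])]
red [(np.int32(38), [338.4, 211.4], [337, 207, 4, 11]), (np.int32(86), [424.5, 220.7], [420, 216, 11, 10])]
green [(np.int32(13), [267.6, 179.6], [266, 178, 4, 4])]
scene orange [(np.int32(627), [296.6, 56.2], [248, 30, 104, 38]), (np.int32(26), [257.9, 37.5], [251, 35, 13, 6]), (np.int32(263), [219.3, 54.8], [181, 36, 68, 35]), (np.int32(37), [415.4, 49.6], [410, 45, 11, 11]), (np.int32(114), [399.2, 54.0], [383, 49, 33, 10]), (np.int32(126), [366.7, 57.1], [350, 51, 42, 11]), (np.int32(32), [238.7, 67.2], [233, 65, 13, 5]), (np.int32(48), [383.8, 94.3], [378, 88, 11, 15])]
red [(np.int32(67), [272.7, 118.4], [268, 115, 10, 8]), (np.int32(28), [271.6, 165.9], [267, 165, 12, 3]), (np.int32(13), [244.4, 237.5], [243, 236, 4, 4])]
green [(np.int32(22), [243.6, 218.2], [241, 216, 6, 5])]
knob~ [0.57149501 0.10273185 0.16      ] grip [ 0.53358875 -0.14540245  0.168     ]
```

View pics/topc.png

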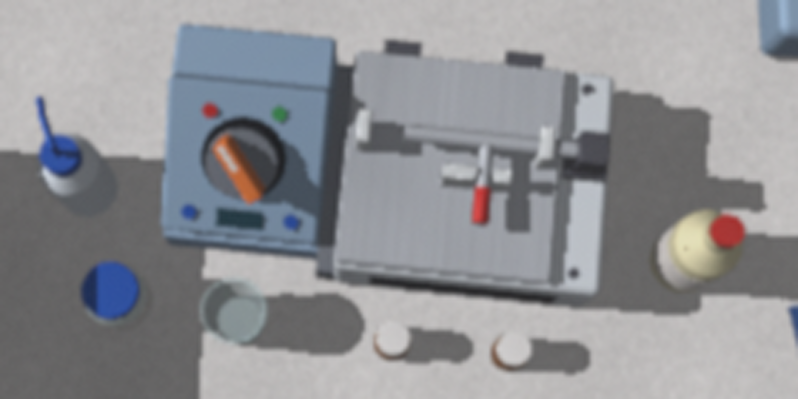

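```bash
cat >> h.py <<'E'
def frame(psi):  # reactor axes
    return Ro.from_euler('z',psi).as_matrix()
def quat(x,z):   # tool x along fingers, z approx
    x=x/np.linalg.norm(x); z=z-x*(z@x); z/=np.linalg.norm(z); return Ro.from_matrix(np.c_[x,np.cross(z,x),z]).as_quat()
C30,S30=np.cos(np.pi/6),.5
E
python3 - <<'E'
from h import *
print("tool axes",Ro.from_quat(arm.read_eef_rot()).as_matrix().round(2).tolist())
F=frame(-.08); n=F@[-S30,0,C30]; up=F@[C30,0,S30]
K=np.array([.571,.103,.16])
for s in(1,-1):
    for a in(-.65,0,.7):
        z=s*(Ro.from_rotvec(-a*n).apply(up))
        q=quat(-n,z); print(s,a,[None if (j:=arm.ik(K+n*d,q)) is None else np.round(j,2).tolist() for d in(.054,.2)])
G=np.array([.534,-.145,.168])
for z in([1,0,0],[-1,0,0],[0,1,0],[0,-1,0]):
    for xd in([0,0,-1],[.5,0,-.87],[.87,0,-.5]):
        xv=F@np.array(xd,float); zv=F@np.array(z,float)
        q=quat(xv,zv); j=arm.ik(G-xv*.06,q); print(z,xd,None if j is None else np.round(j,2).tolist())
E
```

```text
tool axes [[-0.0, 0.42, 0.91], [-0.0, 0.91, -0.42], [-1.0, -0.0, 0.0]]
1 -0.65 [[-0.17, 0.51, -0.2, 2.14, 1.57, 0.29, 0.33], [-0.49, 0.2, 0.12, 2.15, 0.57, 0.37, 1.28]]
1 0 [[-0.17, 0.51, -0.2, 2.14, 1.57, 0.29, -0.32], [-0.61, 0.2, 0.27, 2.15, 0.48, 0.35, 0.72]]
1 0.7 [[-0.17, 0.51, -0.2, 2.14, 1.57, 0.29, -1.02], [-0.72, 0.21, 0.41, 2.16, 0.39, 0.34, 0.11]]
-1 -0.65 [[0.4, 0.79, -1.15, 2.12, 1.63, 0.93, -2.74], [-1.02, 0.25, 0.79, 2.16, 0.01, 0.31, -1.3]]
-1 0 [[-0.43, 0.51, 0.17, 2.15, 1.59, 0.1, 2.77], [-1.08, 0.27, 0.88, 2.16, -0.11, 0.31, -1.83]]
-1 0.7 [[-0.2, 0.51, -0.15, 2.14, 1.57, 0.27, 2.12], [-1.24, 0.35, 1.15, 2.17, -0.55, 0.35, -2.08]]
[1, 0, 0] [0, 0, -1] [0.16, 0.55, 0.1, 1.8, -0.08, 0.79, 1.79]
[1, 0, 0] [0.5, 0, -0.87] [0.55, 0.47, -0.38, 2.21, 1.84, 0.08, -0.08]
[1, 0, 0] [0.87, 0, -0.5] None
[-1, 0, 0] [0, 0, -1] [-0.22, 0.65, 0.73, 1.81, -0.55, 0.89, -0.89]
[-1, 0, 0] [0.5, 0, -0.87] [0.43, 0.45, -0.2, 2.21, 3.29, 0.02, 1.61]
[-1, 0, 0] [0.87, 0, -0.5] None
[0, 1, 0] [0, 0, -1] [-0.4, 0.82, 1.13, 1.82, -0.85, 1.08, -2.17]
[0, 1, 0] [0.5, 0, -0.87] [0.55, 0.47, -0.38, 2.21, 1.84, 0.08, 1.5]
[0, 1, 0] [0.87, 0, -0.5] None
[0, -1, 0] [0, 0, -1] [-0.04, 0.58, 0.42, 1.81, -0.31, 0.81, 0.45]
[0, -1, 0] [0.5, 0, -0.87] [0.55, 0.47, -0.38, 2.21, 1.84, 0.08, -1.65]
[0, -1, 0] [0.87, 0, -0.5] None
```

```bash
python3 - <<'E'
from h import *
F=frame(-.08); n=F@[-S30,0,C30]; up=F@[C30,0,S30]
K=np.array([.571,.103,.16])
arm.line_to([.273,.589,.4],velocity=.3)
arm.movep(K+n*.25,quat(-n,up)); 
print(arm.read_time(),arm.read_joint_positions())
a,_=wshot("w1")
arm.movep([.50,-.10,.40],quat(np.array([0,0,-1.]),F@[1.,0,0]))
b,_=wshot("w2"); print(arm.read_time())
cv2.imwrite("pics/w12.png",cv2.resize(np.hstack([a[:,80:480],b[:,80:480]]),None,fx=1,fy=1))
for im in(a,b):
    print("or",blobs(im,(5,150,100),(16,255,255),40)); print("red",blobs(im,(0,150,100),(4,255,255),30)+blobs(im,(174,150,100),(180,255,255),30)); print("gr",blobs(im,(50,110,60),(80,255,255),20))
E
```

```text
2.4417 [-0.67770147  0.09915676  0.28726098  2.12431532  0.44360867  0.48983551
  0.74625782]
3.525
or [(np.int32(1467), [284.4, 184.0], [257, 151, 61, 76])]
red [(np.int32(295), [5.5, 184.3], [0, 167, 16, 30]), (np.int32(153), [323.9, 226.7], [317, 220, 14, 14])]
gr [(np.int32(165), [253.7, 229.4], [247, 223, 15, 14])]
or [(np.int32(110), [218.8, 88.8], [211, 74, 13, 27]), (np.int32(2431), [516.9, 244.9], [479, 209, 81, 73])]
red [(np.int32(729), [240.5, 230.1], [231, 209, 20, 42]), (np.int32(198), [539.6, 301.6], [532, 294, 16, 16])]
gr [(np.int32(159), [467.1, 303.5], [459, 297, 16, 16])]
```

View pics/w12.png

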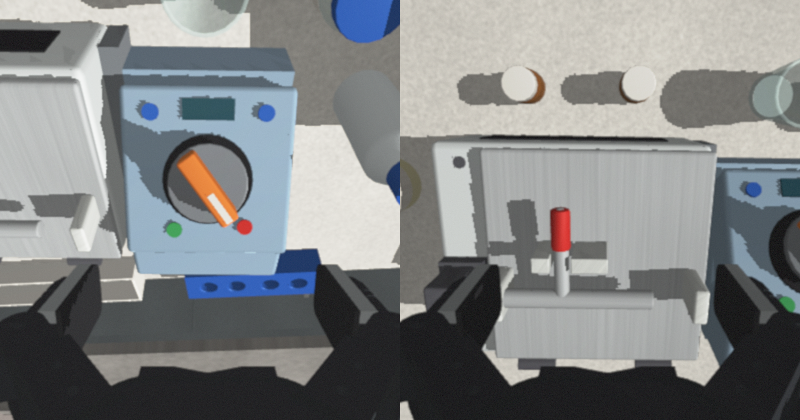

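```bash
python3 - <<'E'
from h import *
def ld(f): v=np.load(f"pics/{f}.npy"); return cv2.imread(f"pics/{f}.png"),cam("wrist",(v[:3],v[3:]))
a,ka=ld("w1"); b,kb=ld("w2"); kt=cam("top"); ks=cam("scene")
red=tri([ray(ka,323.9,226.7),ray(kb,539.6,301.6),ray(ks,244.4,237.5)]); gr=tri([ray(ka,253.7,229.4),ray(kb,467.1,303.5),ray(kt,267.6,179.6),ray(ks,243.6,218.2)])
for k,u in((ka,(253.7,229.4)),(kb,(467.1,303.5)),(kt,(267.6,179.6)),(ks,(243.6,218.2))): print("res",proj(k,gr)-u)
d=red-gr; psi=np.arctan2(-d[0],d[1]); print(red,gr,"psi dots",psi)
# edges of lid/bolt: hough in w2 of near-horizontal long lines
g=cv2.Canny(b,50,120)
for l in cv2.HoughLinesP(g,1,np.pi/720,60,minLineLength=110,maxLineGap=6)[:,0]:
    p=plane(kb,l[0],l[1],.14)-plane(kb,l[2],l[3],.14); print(l, "psi" ,((np.arctan2(p[0],-p[1])*1+np.pi/2)%np.pi-np.pi/2).round(4))
psi=-.08
F=frame(psi); n=F@[-S30,0,C30]
h=cv2.cvtColor(a,cv2.COLOR_BGR2HSV); m=cv2.inRange(h,(5,150,100),(16,255,255)); 
m[150:232,255:322]|=cv2.inRange(a[150:232,255:322],(200,200,200),(255,255,255))
m=cv2.morphologyEx(m,cv2.MORPH_CLOSE,np.ones((5,5)))
c=max(cv2.findContours(m,0,2)[0],key=cv2.contourArea); r=cv2.minAreaRect(c); print(r)
q=cv2.boxPoints(r); P0=(red+gr)/2
def onp(k,u,off):
    o,dd=ray(k,*u); return o+dd*(((P0+off*n-o)@n)/(dd@n))
Q=np.array([onp(ka,u,.056) for u in q]); print("wing sizes",np.linalg.norm(Q[0]-Q[1]),np.linalg.norm(Q[1]-Q[2]))
ctr=Q.mean(0); print("grip pt",ctr-.011*n)
e=Q[0]-Q[1] if np.linalg.norm(Q[0]-Q[1])>.04 else Q[1]-Q[2]
L=F.T@e; up=np.array([C30,0,S30]); print("angle left of upslope",np.arctan2(L[1],L@up))
# bolt
Gp=plane(kb,240.5,230.1,.170); print("bolt grip",Gp, "top",plane(kt,338.4,211.4,.170),"tri",tri([ray(kb,240.5,230.1),ray(kt,338.4,211.4)]))
print("junction",plane(kb,243,298,.170)-Gp)
E
```

```text
res [-0.3351881   0.60535501]
res [-1.8186953   2.44560022]
res [-0.55564387  0.41552595]
res [0.59093887 0.30454572]
[0.62987912 0.13799771 0.15765329] [0.62665063 0.06550562 0.1594915 ] psi dots -0.04450638131270987
[195 143 325 144] psi -0.0834
[257 151 395 153] psi -0.0902
[384 291 397 157] psi 1.4786
[113 146 126 265] psi 1.477
((287.5829162597656, 188.6768798828125), (81.77920532226562, 22.623857498168945), 53.56914520263672)
wing sizes 0.018627864544585725 0.06915413165496198
grip pt [0.55994517 0.10637722 0.17100226]
angle left of upslope -2.504927791778634
bolt grip [ 0.52964873 -0.14169771  0.17      ] top [ 0.53197937 -0.14345815  0.17      ] tri [ 0.53643809 -0.14537776  0.14868208]
junction [ 0.06636281 -0.00500954  0.        ]
```

```bash
cat >> h.py <<'E'
PSI=-.085; F=frame(PSI); n=F@[-S30,0,C30]; up=F@[C30,0,S30]; K=np.array([.56,.1064,.171])
def kq(a): return quat(-n,Ro.from_rotvec(-a*n).apply(up))
def st(s=""): 
    f=arm.read_ft_force(); print(s,"t%.2f"%arm.read_time(),"p",np.round(arm.read_tool_pos(),4),"f",np.round(f,1),"along n %.1f"%(f@n),"tau_n %.2f"%(arm.read_wrist_torque()@n),"op %.3f"%arm.read_opening())
E
python3 - <<'E'
from h import *
q=kq(-.637)
arm.movep(K+n*.16,q); arm.move_gripper(.55)
im,k=wshot("w3"); st("hover")
g=K+n*.011
for s in(-1,1): 
    e=Ro.from_rotvec(.637*n).apply(up); p=proj(k,g+s*.035*e); cv2.circle(im,tuple(int(v) for v in p.round()),3,(255,0,255),1)
p=proj(k,g);cv2.circle(im,tuple(int(v) for v in p.round()),3,(255,0,255),1)
cv2.imwrite("pics/w3a.png",im)
print(arm.read_joint_positions())
E
```

```text
hover t4.95 p [0.4805 0.1129 0.3096] f [0.2 0.5 0. ] along n -0.1 tau_n 0.02 op 0.550
[-0.67769936  0.25980285  0.37127237  2.17077184  0.4421917   0.2716858
  1.38170385]
```

View pics/w3a.png

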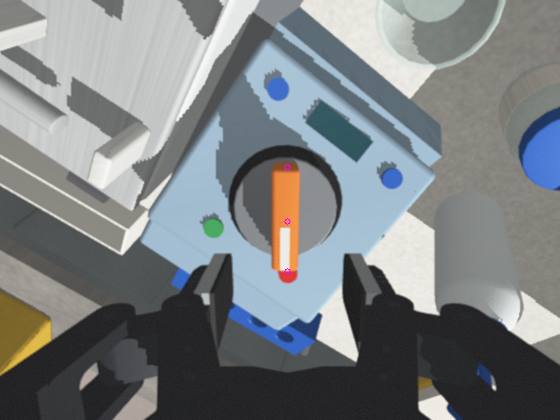

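```bash
python3 - <<'E'
from h import *
arm.line_to(K+n*.058,velocity=.1); st("down")
arm.move_gripper(.0,effort=60); st("grip")
arm.line_to(K+n*(.058-.0122),velocity=.05); st("in")
E
```

```text
down t6.12 p [0.5311 0.1089 0.2217] f [ 0.2 -0.3 -0.4] along n -0.5 tau_n 0.01 op 0.551
grip t6.48 p [0.5318 0.1076 0.2223] f [ 0.3 -4.2  2.8] along n 2.1 tau_n -0.05 op 0.197Traceback (most recent call last):
  File "<stdin>", line 4, in <module>
station.MotionError: the arm cannot follow that straight line within its joint ranges
```

```bash
python3 - <<'E'
from h import *
print(np.round(arm.read_joint_positions(),3))
for a in (-.637,0,.71):
  for d in(.058,.052,.048,.0458): 
    j=arm.ik(K+n*d,kq(a)); print(a,d,None if j is None else np.round(j,3).tolist())
E
```

```text
[-0.602  0.49   0.389  2.167  0.455  0.026  1.368]
-0.637 0.058 [-0.602, 0.492, 0.387, 2.168, 0.455, 0.025, 1.368]
-0.637 0.052 [-0.593, 0.504, 0.38, 2.166, 0.707, 0.015, 1.116]
-0.637 0.048 [-0.458, 0.494, 0.189, 2.161, 1.499, 0.106, 0.337]
-0.637 0.0458 [-0.453, 0.498, 0.184, 2.16, 1.536, 0.108, 0.301]
0 0.058 [-0.613, 0.494, 0.402, 2.168, 0.14, 0.023, 1.045]
0 0.052 [-0.595, 0.505, 0.382, 2.166, 0.644, 0.014, 0.542]
0 0.048 [0.396, 0.763, -1.149, 2.136, 1.609, 0.924, -0.264]
0 0.0458 [0.395, 0.769, -1.149, 2.135, 1.615, 0.928, -0.266]
0.71 0.058 [-0.623, 0.496, 0.417, 2.168, -0.21, 0.023, 0.684]
0.71 0.052 [-0.593, 0.504, 0.38, 2.166, 0.707, 0.015, -0.231]
0.71 0.048 [0.396, 0.763, -1.149, 2.136, 1.609, 0.924, -0.974]
0.71 0.0458 [0.395, 0.769, -1.149, 2.135, 1.615, 0.928, -0.976]
```

```bash
python3 - <<'E'
from h import *
arm.move_gripper(.55); arm.line_to(K+n*.13,velocity=.12)
q=kq(-.637)
j=np.array(arm.read_joint_positions()); print(j.round(3))
for D in ([.3,.0,-.42,0,1.1,.1,-1.1],[.45,0,-.62,0,1.15,.25,-1.1]):
    arm.move_j(list(j+D)); arm.movep(K+n*.13,q)
    print(np.round(arm.read_joint_positions(),3))
st()
for d in(.1,.058,.0458):
  for a in(-.637,.71):
    s=arm.ik(K+n*d,kq(a)); print(d,a,None if s is None else np.round(s,3).tolist())
E
```

```text
[-0.649  0.327  0.371  2.177  0.452  0.194  1.374]
[-0.323  0.313 -0.056  2.167  0.932  0.3    0.901]
[-0.148  0.323 -0.282  2.163  1.062  0.371  0.776]
 t10.57 p [0.4953 0.1118 0.2837] f [-0.8  0.1 -0.9] along n -0.4 tau_n -0.03 op 0.546
0.1 -0.637 [-0.197, 0.382, -0.203, 2.164, 1.203, 0.318, 0.642]
0.1 0.71 [-0.416, 0.377, 0.089, 2.171, 1.005, 0.208, -0.517]
0.058 -0.637 [-0.274, 0.467, -0.077, 2.159, 1.45, 0.241, 0.402]
0.058 0.71 [-0.517, 0.478, 0.265, 2.166, 1.246, 0.078, -0.762]
0.0458 -0.637 [-0.292, 0.493, -0.043, 2.155, 1.542, 0.221, 0.311]
0.0458 0.71 [-0.575, 0.515, 0.36, 2.164, 1.55, 0.016, -1.073]
```

Good branch (j6 ≈ 0.22, turn by joint 7 alone).

```bash
python3 - <<'E'
from h import *
arm.line_to(K+n*.058,velocity=.1); print(np.round(arm.read_joint_positions(),3))
arm.move_gripper(.0,effort=70); st("grip")
arm.line_to(K+n*(.058-.0125),velocity=.05); st("in")
j=np.array(arm.read_joint_positions()); j0=j.copy()
arm.pause(.1)
for a in (.3,.6,.9,1.15,1.25,1.32,1.36):
    t=j0.copy(); t[6]-=a; arm.move_j(list(t)); st(a)
    if abs(arm.read_wrist_torque()@n)>1.2: break
print(np.round(arm.read_joint_positions(),3))
E
```

```text
[-0.261  0.467 -0.094  2.158  1.453  0.249  0.4  ]
grip t11.82 p [0.5318 0.1076 0.2222] f [ 0.2 -2.7  3.9] along n 3.2 tau_n -0.04 op 0.195
in t12.22 p [0.5379 0.1071 0.2116] f [-2.8 -3.   9.1] along n 9.2 tau_n -0.03 op 0.195
0.3 t12.71 p [0.5374 0.1074 0.2122] f [-4.1 -1.6  8.9] along n 9.7 tau_n -0.07 op 0.193
0.6 t13.10 p [0.5374 0.1078 0.2123] f [-4.6 -0.7  7.7] along n 8.9 tau_n -0.08 op 0.193
0.9 t13.49 p [0.5375 0.1082 0.2124] f [-4.2 -0.9  8.6] along n 9.5 tau_n -0.04 op 0.195
1.15 t13.84 p [0.5377 0.1085 0.2125] f [-4.1 -0.4  8.2] along n 9.2 tau_n -0.02 op 0.195
1.25 t14.09 p [0.5378 0.1086 0.2126] f [-3.2  0.1  8.2] along n 8.7 tau_n -0.07 op 0.195
1.32 t14.34 p [0.5379 0.1086 0.2126] f [-3.8  0.3  8.7] along n 9.4 tau_n 0.06 op 0.192
1.36 t14.59 p [0.5379 0.1087 0.2126] f [-3.4 -0.2  8.8] along n 9.3 tau_n 0.73 op 0.194
[-0.267  0.491 -0.08   2.153  1.549  0.241 -1.048]
```

```bash
python3 - <<'E'
from h import *
j=np.array(arm.read_joint_positions()); j[6]+=.02; arm.move_j(list(j)); st("relax")
p=np.array(arm.read_tool_pos())
arm.line_to(p+n*.012,velocity=.05); st("eased out")
arm.move_gripper(.55); st("open")
arm.line_to(np.array(arm.read_tool_pos())+n*.1,velocity=.15)
im,k=wshot("w4"); st("up")
E
```

```text
relax t14.84 p [0.5374 0.1088 0.2132] f [-3.6 -1.4  7.9] along n 8.6 tau_n 0.37 op 0.198
eased out t15.25 p [0.5317 0.1092 0.223 ] f [ 4.3 -0.9 -4.3] along n -5.9 tau_n 0.25 op 0.189
open t15.65 p [0.5312 0.1097 0.2237] f [0.  0.4 0.3] along n 0.3 tau_n 0.01 op 0.549
up t16.52 p [0.4813 0.1137 0.3095] f [-0.1 -0.1 -0.1] along n -0.0 tau_n 0.01 op 0.548
```

View pics/w4.png

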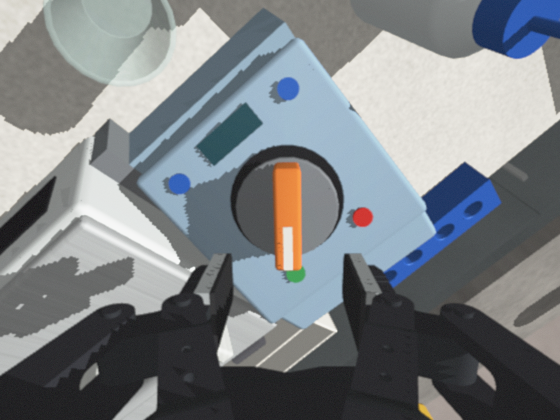

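```bash
cat >> h.py <<'E'
qd=quat(np.array([0,0,-1.]),F@[1.,0,0])
G=np.array([.531,-.1425,.168])
E
python3 - <<'E'
from h import *
arm.movep([.48,.05,.40],qd); arm.movep(G+[0,0,.144],qd); arm.move_gripper(.6); arm.pause(.1)
im,k=wshot("w5"); st(); print(np.round(arm.read_joint_positions(),2))
r=blobs(im,(0,150,100),(4,255,255),100)+blobs(im,(174,150,100),(180,255,255),100); print(r)
h=cv2.cvtColor(im,cv2.COLOR_BGR2HSV); m=cv2.inRange(h,(0,130,70),(5,255,255))|cv2.inRange(h,(173,130,70),(180,255,255))
c=max(cv2.findContours(m,0,2)[0],key=cv2.contourArea); x=cv2.minAreaRect(c); print(x)
B=np.array([plane(k,*u,.168) for u in cv2.boxPoints(x)]); print(B.round(4), B.mean(0)); print("shift in reactor axes",F.T@(B.mean(0)-G))
for u in (G,G+F@[.068,0,0],G-F@[.019,0,0],G+F@[.019,0,0]): cv2.circle(im,tuple(int(v) for v in proj(k,u).round()),3,(255,0,255),1)
cv2.imwrite("pics/w5a.png",im)
E
```

```text
t19.08 p [ 0.5311 -0.1417  0.3125] f [ 0.4  0.8 -0.1] along n -0.2 tau_n -0.01 op 0.599
[ 0.68  0.54 -0.73  1.69  0.4   1.07  1.32]
[(np.int32(1428), [286.4, 221.4], [274, 191, 26, 61])]
((285.5, 221.0), (60.0, 27.0), 90.0)
[[ 0.5099 -0.1488  0.168 ]
 [ 0.5112 -0.1323  0.168 ]
 [ 0.5505 -0.1352  0.168 ]
 [ 0.5491 -0.1524  0.168 ]] [ 0.53015859 -0.14218526  0.168     ]
shift in reactor axes [-0.00086509  0.00024217  0.        ]
```

View pics/w5a.png

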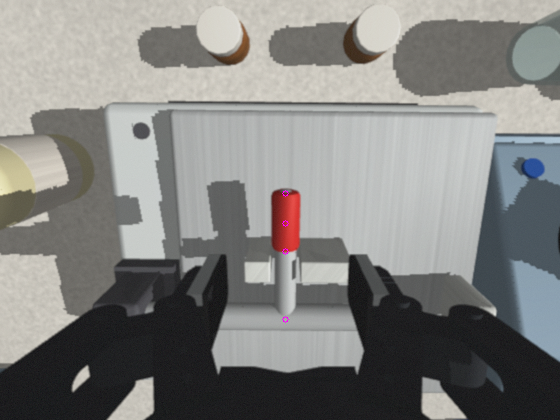

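```bash
cat >> h.py <<'E'
def gp(th,s): return G+F@[.068*(1-np.cos(th)),s,0]+[0,0,.068*np.sin(th)+.054]
E
python3 - <<'E'
from h import *
print([arm.ik(gp(a,s),qd) is not None for a,s in((0,0),(.5,0),(1,0),(1,.06))])
arm.line_to(gp(0,0),velocity=.12); st("down")
arm.move_gripper(0,effort=30); st("grip")
for a in np.arange(.1,1.05,.1):
    arm.line_to(gp(a,0),velocity=.06); st("%.1f"%a)
    if np.linalg.norm(arm.read_ft_force())>30: print("STOP"); break
E
```

```text
[True, True, True, True]
down t19.98 p [ 0.5315 -0.1424  0.2227] f [-0.  -0.6  0. ] along n 0.0 tau_n 0.02 op 0.599
grip t20.38 p [ 0.5313 -0.1427  0.2225] f [0.6 0.3 0.6] along n 0.3 tau_n -0.02 op 0.197
0.1 t20.64 p [ 0.5316 -0.1427  0.2289] f [ 2.2 -0.1 -2.3] along n -3.1 tau_n -0.03 op 0.202
0.2 t20.91 p [ 0.5323 -0.1428  0.2357] f [ 2.7 -1.5 -3.3] along n -4.3 tau_n -0.05 op 0.200
0.3 t21.18 p [ 0.5337 -0.1429  0.2423] f [ 0.  -0.9 -2.3] along n -2.1 tau_n 0.05 op 0.197
0.4 t21.44 p [ 0.5359 -0.1431  0.2487] f [-0.9 -0.5 -2.5] along n -1.7 tau_n 0.07 op 0.202
0.5 t21.71 p [ 0.5388 -0.1433  0.2549] f [-1.8 -0.8 -2.6] along n -1.4 tau_n 0.02 op 0.195
0.6 t21.98 p [ 0.5426 -0.1437  0.2607] f [-3.9 -0.8 -1.4] along n 0.7 tau_n 0.06 op 0.197
0.7 t22.24 p [ 0.5469 -0.144   0.2662] f [-4.5 -1.3 -1.1] along n 1.3 tau_n 0.05 op 0.202
0.8 t22.51 p [ 0.5521 -0.1445  0.2714] f [-3.7 -1.1 -2. ] along n 0.1 tau_n 0.13 op 0.198
0.9 t22.77 p [ 0.5571 -0.145   0.2756] f [-4.1 -1.7 -2.8] along n -0.5 tau_n 0.26 op 0.198
1.0 t23.04 p [ 0.5628 -0.1453  0.2796] f [-2.9 -2.5 -3.5] along n -1.7 tau_n 0.23 op 0.198
```

```bash
python3 - <<'E'
from h import *
for s in (.02,.04,.055,.06,.063):
    arm.line_to(gp(1,s),velocity=.06); st(s)
    if np.linalg.norm(arm.read_ft_force())>25: print("STOP");break
E
```

```text
0.02 t23.52 p [ 0.5647 -0.1226  0.2794] f [-0.2  2.9 -5. ] along n -4.1 tau_n -0.40 op 0.201
0.04 t24.01 p [ 0.5662 -0.1041  0.2793] f [ 2.3  2.8 -5.2] along n -5.5 tau_n -0.28 op 0.197
0.055 t24.41 p [ 0.5674 -0.0895  0.2792] f [ 3.8  0.6 -6.9] along n -7.9 tau_n -0.25 op 0.197
0.06 t24.66 p [ 0.5677 -0.0857  0.2792] f [ 4.1 -2.6 -7.2] along n -8.4 tau_n 0.05 op 0.199
0.063 t24.91 p [ 0.5677 -0.0853  0.2791] f [ 3.  -5.3 -6.2] along n -7.1 tau_n 0.56 op 0.193
```

```bash
python3 - <<'E'
from h import *
arm.line_to(gp(1,.066),velocity=.06); st("push")
arm.line_to(gp(1,.061),velocity=.06); st("relax")
arm.move_gripper(.5); st("open")
arm.line_to(np.array(arm.read_tool_pos())+[0,0,.12],velocity=.2)
im,k=wshot("w6"); st("up")
arm.movep([.45,-.05,.45],qd)
s=snapshot("scene"); t=snapshot("top"); cv2.imwrite("pics/top1.png",t)
cv2.imwrite("pics/end.png",np.hstack([cv2.resize(im[:,80:480],(380,400)),cv2.resize(s[100:350,150:400],(400,400))]))
E
```

```text
push t25.16 p [ 0.5677 -0.0848  0.2791] f [  2.9 -10.   -6. ] along n -7.1 tau_n 0.96 op 0.200
relax t25.41 p [ 0.5676 -0.0856  0.2792] f [ 4.3 -3.6 -7.7] along n -8.9 tau_n 0.26 op 0.192
open t25.77 p [ 0.5672 -0.0833  0.28  ] f [-0.1  0.1  0.6] along n 0.6 tau_n 0.01 op 0.501
up t26.57 p [ 0.5665 -0.0836  0.3983] f [ 0.1 -0.  -0.1] along n -0.1 tau_n -0.00 op 0.495
```

View pics/end.png

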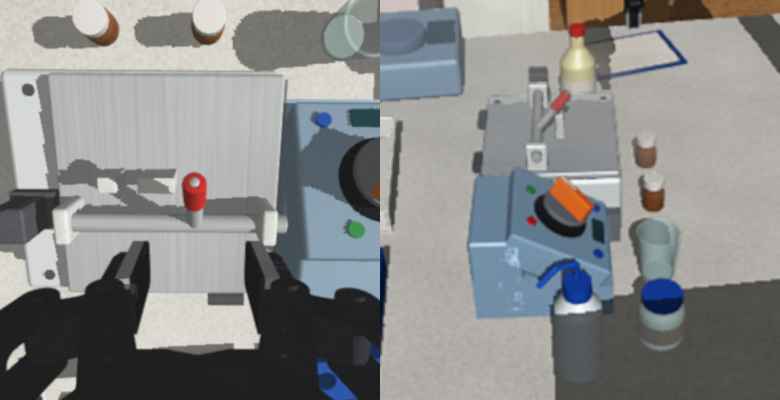

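```bash
python3 -c "
from h import *
ticket.finish_job(); print(arm.read_time())"
```

```text
the job is handed in; nothing more can be done
the job is handed in; nothing more can be done
```

I vented the digester first, then drew the lid bolt, and handed the job in at about 27 s on the robot's clock.

- **Vent knob:** I gripped the wing, pushed it in about 12 mm and turned it clockwise until it hit its stop (torque rose to 0.73 N m). After I released it, the wrist picture showed the stripe just past the green dot. The knob looked sprung out again.
- **Lid bolt:** I lifted the handle about 1.0 rad, which is clear of its notch, and slid the bolt to its stop. It moved 60 mm, and pushing further raised the force to about 10 N without the bolt moving more. The last wrist picture shows the handle still raised and the bolt out of the keeper.
- **Surroundings:** In the final scene picture the bottles, vials, beaker and jar all stand upright, apparently where they were. I judged this by eye and did not measure it. The gripper is open and away from everything, with wrist force near zero before the last retreat.

**What went wrong or disagreed:**
- **First press on the knob:** the move was refused because joint 6 was near its limit. I released the knob, changed the arm's posture and gripped again; nothing was disturbed.
- **Position estimates:** one wrist view disagreed with the others by about 2 mm. The two red and green dots gave a digester angle of -0.045 rad, against about -0.085 rad from the lid edges. I used the lid edges, and the close-up checks before both grasps agreed to about 1 mm.

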